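Set up a gel cassette in its clamping stand

TASK

Draw the gel cassette (the glass one with the notched plate) straight up out of the slotted grey rack by its top edge, turn it so that its notched plate faces the stand's black gasket, and lower it, without dropping it, onto the ledge between gasket and front rail. Then swing the stand's wire clamp over until its bar holds the cassette flat against the gasket. Keep the cassette upright all the way, and leave the two white plates in the rack and everything else on the bench where they are.

Things in the scene. Friction and masses are not known exactly. Their poses are not given: they have to be found in the camera images.
- cassette: Gel cassette: two clear glass plates with grey edge strips, gel between; 100 mm wide (y), 100 tall (z), 8.5 thick (x), about 0.18 kg. Origin: middle of its underside. The -x plate is full height, 3.5 mm thick; the +x plate is notched: the middle 64 mm of its top edge lies 12 mm lower, between two ears 18 mm wide. Starts in a slot of the rack, its axes along the rack's.
- top_edge (a point): Point on the cassette, 100 mm straight above its origin: middle of its top. Grip it here from above, fingers closing along the cassette's x; with the fingertips 25 to 36 mm below this point they hold the full 8.5 mm, under the notch.
- notched_foot (a point): Point on the cassette, axes as the cassette's: middle of the lower edge of its notched face, 4.25 mm from its origin along +x.
- rack: Grey rack fixed to the bench, 134 (x) x 126 (y) x 66 mm high, origin: middle of its underside. Five upright slots 10.5 mm wide at x = -42, -21, 0, 21, 42 mm in its two end walls guide only the outer 5 mm of a plate; floor 8 mm up. Cassette and two white plates stand at x = -42, 0, 42 in any order, 33 mm free between them: open the fingers part way. Raised 62 mm, the cassette is clear.
- dam_a: Buffer dam: plain ribbed white plastic plate, 100 (y) x 84 (z) x 8.5 mm (x), standing in the rack; origin: middle of its underside. Leave it alone.
- dam_b: A second buffer dam, same as the first. Leave it alone.
- stand: Grey clamping stand fixed to the bench, base 170 x 156 x 10 mm; origin on its underside, under the middle of the gasket face, which is the plane x = 0 and looks to -x. The cassette stands in front of it with the stand's yaw, its origin at (-4.25, 0, 10) mm here. A front rail leaves 10.5 mm at the foot and flares to 19 mm at 34 mm above the bench; side cheeks 44 mm high leave 4 mm each side.
- bay (a point): Point on the stand, axes as the stand's, 10 mm above its origin: middle of the gasket face at ledge height. The cassette's notched_foot belongs here.
- core (a point): Point on the stand, 31 mm along its x from the gasket face, 92 mm above the bench: middle of the open top of the hollow core, 76 mm wide (y), 56 deep (x), where a finger has room. Side walls with the gasket (y = 38 to 52 mm either side) are 92 mm high, with thin pins to 105 mm at their tops; rear wall 70 mm high, sill 22 mm.
- bail (a joint): Hinge of the stand's wire clamp, rad: 0 fully open (leaning to the stand's -x), growing as it swings over to +x; its rubber bar meets a cassette lying flat on the gasket at about 0.94. Friction hinge: stays where left, 2 to 4 N at the tab move it. Hinge line parallel to the stand's y at x = -26, z = 20 mm in the stand's frame.
- tab (a point): Middle of the top edge of the clamp's upright steel tab (40 mm wide along the stand's y, 4 mm thick, edge rolled to 7 mm), 76.5 mm from the hinge line. In the stand's frame: open about x = -85, z = 69 mm; closed on a cassette about x = -21, z = 97 mm. Push it on its outer (-x) side toward +x with closed fingertips.
- tip_box: Bystander: box of pipette tips, 88 x 115 x 70 mm, origin: middle of its underside.
- timer: Bystander: flat white timer, 62 x 62 x 16 mm, origin: middle of its underside.
- flask_250: Bystander: conical flask, 78 mm wide, 129 mm tall, origin: middle of its underside.
Things that resemble listed ones, but are neither listed nor needed, are in the scene too. Leave any pink look-alike of the cassette alone.

How it is judged:
On the way, in this order (a step that is already met when the one before it is completed fails the run):
1. the cassette has been drawn up clear of the rack's slots, upright (z of cassette in the frame of rack above 0.068 m and angle between cassette's own z axis and vertical below 0.3 rad and horizontal distance between cassette and rack below 0.12 m), for 0.05 s.
2. the cassette has been lowered into the stand's bay, still held until its foot is within 8 mm of the ledge, notched plate toward the gasket (x of notched_foot in the frame of bay between -0.006 and 0.004 m and y of notched_foot in the frame of bay between -0.008 and 0.008 m and z of notched_foot in the frame of bay below 0.008 m and contact force between the fingers and cassette above 0.5 N), for 0.1 s.
At the end, for the whole second after the job is handed in: The cassette stands on the stand's ledge (foot within 3 mm of it in height, within 6 mm of the middle sideways), its notched face on the gasket (within 2.5 mm at the foot, parallel and upright within 0.04 rad), at rest; the clamp is swung over onto it (joint above 0.89 rad) (x of notched_foot in the frame of bay between -0.0025 and 0.0025 m and y of notched_foot in the frame of bay between -0.006 and 0.006 m and z of notched_foot in the frame of bay between -0.003 and 0.003 m and angle between the x axis of cassette and the x axis of stand, either way round below 0.04 rad and angle between cassette's own z axis and vertical below 0.04 rad and value of joint bail above 0.89 rad and linear speed of cassette below 0.01 m/s); the robot touches nothing.
It fails at once if the cassette is tipped more than about 35 degrees (angle between cassette's own z axis and vertical above 0.6 rad).
It fails at once if a white plate in the rack is lifted or shifted by more than 15 mm (distance of any of dam_a, dam_b from where it was at the start of the episode above 0.015 m).
It fails at once if the tip box, timer or flask is moved more than 20 mm (distance of any of tip_box, timer, flask_250 from where it was at the start of the episode above 0.02 m).
It also fails if it takes over 54 s, if anything falls off the work surface, if the arm or the gripper's body presses on something with over 40 N, if the wrist force passes 120 N, or if a joint passes its speed limit or range.

ROBOT

A 7-joint arm with a two-finger parallel gripper is mounted at the origin on a cart in front of the work surface, level with it; the furniture and walls round the work are solid. World frame = base frame: x ahead of the robot, y to its left, z up, the work surface at z = 0. Lengths are in m, angles in rad, forces in N, time in s.
With the tool pointing down it reaches from about 0.4 to 0.875 m from the base axis. Payload 19.3 kg.
Tool frame: the origin (TCP) lies on the mounting face of the last link; the fingertips stand 173 mm ahead of it and the grasp point (between the pads) lies 155 mm ahead of it; z points along the fingers, y is the line along which they close (so a half turn about z gives the same grasp; the last joint's range is limited). The gripper opens to 85 mm and grips with 20 to 120 N. Pads are 22 mm wide; open, the fingers measure 114 mm over their backs; the gripper's body (76 mm by 85 mm) begins 54 mm behind the grasp point. The pads swing forward as they close: fully open they stand 13 mm farther back than shut.
Start: joints at [-1.414, 0.521, -0.036, 1.599, 0.021, 1.021, -0.113], TCP at [0.141, 0.609, 0.405] pointing down, gripper open.
Joint ranges: [-2.91, 2.91], [-0.3, 2.13], [-1.5, 1.42], [0.17, 2.43], [-1.26, 4.41], [0.16, 1.93], [-2.52, 2.52]. Speed limits (rad/s): [1.89, 1.89, 2.39, 2.39, 3.01, 3.01, 3.01].

INTERFACE

Orientations are given as [roll, pitch, yaw] about the fixed x, y, z axes, in that order (R = Rz(yaw) Ry(pitch) Rx(roll)).
In Python, from workcell import bot, vision gives the robot as it stands.
- The arm moves only by the shell command python3 -m creep 'ROWS' [FORCE]. ROWS is JSON, a list that holds one entry, the list of rows, each a list of 7 numbers: the opening, from -1 (shut) to 1 (fully open), then the shift along the tool's x, y, z in cm, then the turn, a rotation vector about the tool's x, y, z in rad. In form: [[[grip, tx, ty, tz, rx, ry, rz], ...]]. A call has 1 to 12 rows; each row shifts and turns the commanded pose from where the row before left it, along the tool's axes as they then stand; what a row does not reach is not made up. A row lasts 1/8 s, in which the tool goes at most 62.5 mm and 10.7 degrees, less where a joint would pass 70% of its speed; a pose out of reach is approached as far as the arm can. A call with a gripper value outside its range is refused whole. The fingers move at their own pace and stop on an object; FORCE is the grip in N (left out, the last holds). Time passes only in rows, so rows that do not move let the fingers close. It gives the time, the measured TCP pose, the force, the opening and the grip force at its end, in the units of the state.
- bot.observe(): the state, without advancing time (a new reading comes with each control period).
- vision.grab_frame(name): name is "scene" or "side" or "wrist"; returns a dict with "image" (420x560x3 uint8, blue, green, red), "depth" (420x560 float32, m along the optical axis (not along the pixel's ray), 0 where there is no reading), "fovy" (degrees; the focal length in pixels is half the picture's height over the tangent of half this angle, whatever the lens; pixels are square), "cx", "cy" (the principal point, pixels), "k1" (the pictures are not rectified: a ray, as slopes to the right and down, at radius r is drawn at 1 + k1 r^2 times it, then the intrinsics apply), "cam_to_world" (4x4, takes a point from camera to world coordinates); the wrist camera has in their place "tool_from_camera" (4x4, takes a point from camera to tool coordinates, whose origin is the TCP and whose axes are the flange's). Camera axes: x right, y down, z forward; pixel columns grow to the right and rows downward; lengths in m; the calibration is good to about 2 mm. A picture is of the moment at which its call begins: read the wrist's pose just before it.
- bot.job_done(): hands the job in; it is judged then, once.
The state is a dict: "clock": time; "qpos": joint angles; "qd": joint speeds; "joint_efforts": joint torques, N m; "position": TCP position; "tool_rot": TCP orientation; "force": force on the tool from outside, world axes, zero at the start; "moment": the same for the moment, N m; "grip_width": finger opening in m; "finger_force": force on a finger pad.
Only numpy, scipy, OpenCV 4.12 (cv2) and the standard library are available. Lean on these libraries where they do the work, as an engineer would, in place of code of your own. Each camera call takes 0.05 s, during which the arm holds its last target. There are 200 camera calls.

## Working session

There is one attempt and no reset: what is moved stays moved. The work goes in short steps, Python scripts to look and compute and a shell command to move; the robot and the scene stay as the last step left them, time stands still between calls to the robot, and variables do not carry over. Pictures are saved under pics/ and viewed, at most 10 in all, crops included, and the job is handed in when it is done.

```bash
ls; mkdir -p pics; cat > h.py <<'E'
import numpy as np, cv2
from workcell import bot, vision
from scipy.spatial.transform import Rotation as R
def T_tool(s):
    T=np.eye(4);T[:3,:3]=R.from_euler('xyz',s['tool_rot']).as_matrix();T[:3,3]=s['position'];return T
def grab(n):
    s=bot.observe();f=vision.grab_frame(n)
    f['T']=f['cam_to_world'] if 'cam_to_world' in f else T_tool(s)@f['tool_from_camera']
    f['T']=np.array(f['T']);h=f['image'].shape[0];f['f']=h/2/np.tan(np.radians(f['fovy'])/2)
    return f
def slopes(f,uv):
    K=np.array([[f['f'],0,f['cx']],[0,f['f'],f['cy']],[0,0,1.]])
    return cv2.undistortPoints(np.array(uv,float).reshape(-1,1,2),K,np.array([f['k1'],0,0,0.])).reshape(-1,2)
def plane(f,uv,z):
    s=slopes(f,uv);d=np.c_[s,np.ones(len(s))]@f['T'][:3,:3].T;o=f['T'][:3,3]
    return o+d*((z-o[2])/d[:,2])[:,None]
def cloud(f):
    h,w=f['depth'].shape;v,u=np.mgrid[:h,:w];s=slopes(f,np.c_[u.ravel(),v.ravel()])
    P=np.c_[s,np.ones(len(s))]*f['depth'].reshape(-1,1)
    P=P@f['T'][:3,:3].T+f['T'][:3,3];P[f['depth'].ravel()==0]=np.nan
    return P.reshape(h,w,3)
E
python3 - <<'E'
from h import *
s=bot.observe();print(s)
ims=[]
for n in['scene','side']:
    f=grab(n);cv2.imwrite(f'pics/{n}.png',f['image']);np.save(n+'.npy',f,allow_pickle=True);print(n,f['T'].round(3).tolist(),f['fovy'],f['cx'],f['cy'],f['k1'])
f=grab('wrist');cv2.imwrite('pics/wrist.png',f['image']);print(f['T'].round(3).tolist())
E
```

```text
pics
{'clock': 0.0, 'qpos': array([-1.4141742 ,  0.5220141 , -0.03632448,  1.59996827,  0.02119077,
        1.02110194, -0.11279841]), 'qd': array([ 1.19642416e-04, -1.24222403e-03, -5.13505393e-05, -1.93662879e-04,
       -9.49494874e-04,  1.51402322e-03,  2.09396575e-03]), 'joint_efforts': array([ 4.63320066e-04, -9.27092457e+01,  1.98039897e+00, -3.69938099e+01,
        1.80030585e-02,  8.34069477e-03,  1.98617549e-06]), 'position': array([0.1405441 , 0.60886112, 0.40413983]), 'tool_rot': array([-3.14048795e+00,  7.18408467e-05,  2.91475410e+00]), 'force': array([-0.21034429, -0.0275483 ,  0.49667331]), 'moment': array([-0.03435646, -0.03711597, -0.00454201]), 'finger_force': 0.0, 'grip_width': 0.08555138438718587}
scene [[0.83, -0.244, 0.501, 0.082], [-0.557, -0.343, 0.756, -0.47], [-0.012, -0.907, -0.421, 0.472], [0.0, 0.0, 0.0, 1.0]] 53.56073096182134 279.85316117398577 210.95921790190025 0.02646452380652325
side [[-0.988, -0.04, 0.148, 0.421], [-0.152, 0.365, -0.919, 1.089], [-0.017, -0.93, -0.366, 0.437], [0.0, 0.0, 0.0, 1.0]] 48.97950973047834 280.18039509999033 200.23073847175226 -0.05961834429642576
[[0.225, 0.935, 0.273, 0.07], [0.974, -0.216, -0.064, 0.625], [-0.001, 0.281, -0.96, 0.373], [0.0, 0.0, 0.0, 1.0]]
```

View pics/scene.png

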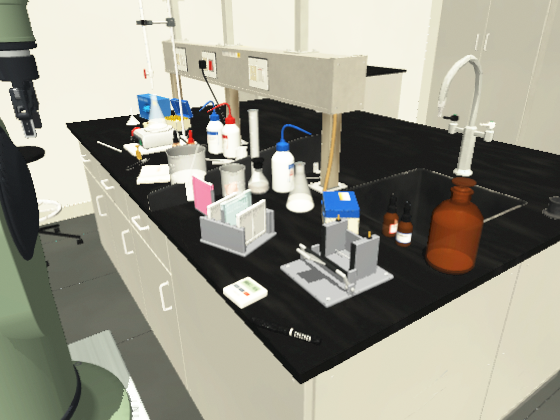

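View pics/side.png

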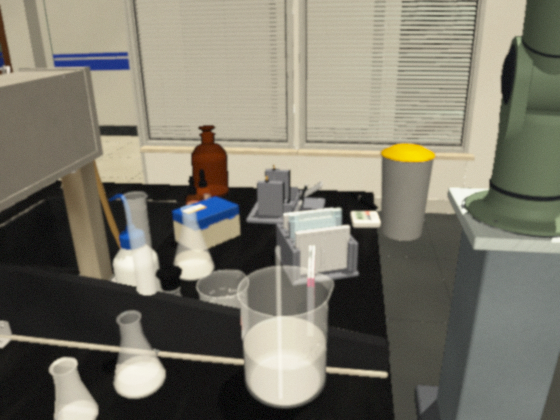

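The scene view shows the rack at about (238,228), with a pink plate at (203,195), a greenish glass plate at (238,210) and a white plate at (254,218). The stand is at (337,270), the timer at (245,291), the flask at (300,190) and the tip box at (341,205). In the side view the rack is at (318,250) and the stand at (285,203).

Candidates in the scene view: pink (203,195), which is the look-alike; greenish clear (238,210); and white (254,218). I choose the greenish glass one and will check it in a close crop.

```bash
python3 - <<'E'
from h import *
a=np.load('scene.npy',allow_pickle=True).item();b=np.load('side.npy',allow_pickle=True).item()
c1=cv2.resize(a['image'][165:305,185:400],None,fx=3.6,fy=3.6,interpolation=cv2.INTER_CUBIC)[:, :800]
cv2.imwrite('pics/c1.png',c1)
c2=cv2.resize(b['image'][160:290,235:400],None,fx=4.5,fy=4.5,interpolation=cv2.INTER_CUBIC)
cv2.imwrite('pics/c2.png',c2); print(c1.shape,c2.shape)
for n,f in(('scene',a),('side',b)):
    P=cloud(f)
    print(n,[(uv,P[uv[1],uv[0]].round(3).tolist()) for uv in ([(203,195),(238,208),(256,216),(238,240),(340,285),(337,240),(245,289)] if n=='scene' else [(325,250),(315,222),(270,200),(365,218),(300,235)])])
E
```

```text
(504, 774, 3) (585, 742, 3)
scene [((203, 195), [0.467, 0.469, 0.059]), ((238, 208), [0.482, 0.307, 0.078]), ((256, 216), [0.51, 0.273, 0.063]), ((238, 240), [0.443, 0.24, 0.037]), ((340, 285), [0.541, 0.018, 0.009]), ((337, 240), [0.603, 0.101, 0.049]), ((245, 289), [0.382, 0.103, 0.015])]
side [((325, 250), [0.46, 0.351, 0.05]), ((315, 222), [0.481, 0.315, 0.088]), ((270, 200), [0.601, 0.116, 0.048]), ((365, 218), [0.384, 0.119, 0.015]), ((300, 235), [0.503, 0.368, 0.086])]
```

View pics/c1.png

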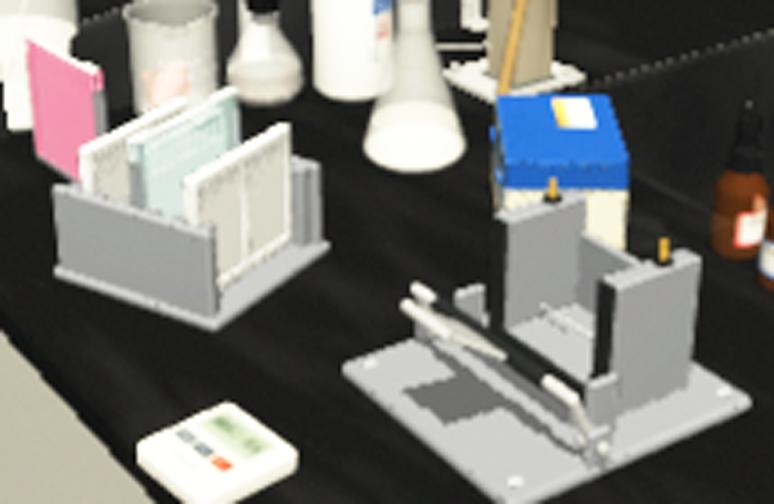

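View pics/c2.png

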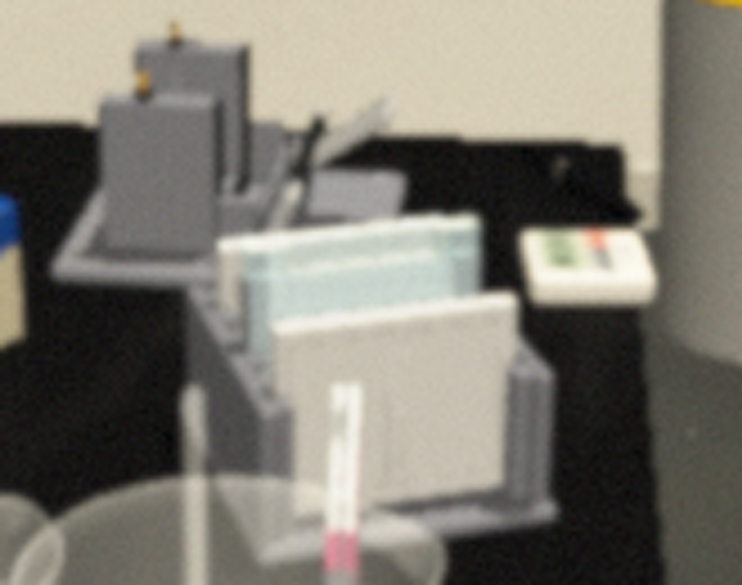

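The crop confirms the choice: the middle plate (c1 190,150; scene px about 238,207) is clear greenish glass, with white dams either side and the pink look-alike standing outside the rack. The stand's black gasket strips face the lower left, toward the open clamp. In the side crop the notch line seems to be on the side facing that camera. I'll confirm that from above.

```bash
python3 - <<'E'
from h import *
a=np.load('scene.npy',allow_pickle=True).item();b=np.load('side.npy',allow_pickle=True).item()
c1=lambda L:np.array(L)/3.6+[185,165]
c2=lambda L:np.array(L)/4.5+[235,160]
print('edge sc',plane(a,c1([(135,152),(240,92)]),.108).round(3).tolist())
print('edge sd',plane(b,c2([(240,247),(480,219)]),.108).round(3).tolist())
print('rackbase sc',plane(a,c1([(55,272),(213,328),(328,248)]),.004).round(3).tolist())
print('stand base',plane(a,c1([(343,368),(508,503),(750,402)]),.01).round(3).tolist())
print('stand side',plane(b,c2([(52,275),]),.01).round(3).tolist())
print('gasket top',plane(a,c1([(495,218),(603,282),(583,197),(700,258)]),.092).round(3).tolist())
E
```

```text
edge sc [[0.427, 0.27, 0.108], [0.525, 0.316, 0.108]]
edge sd [[0.528, 0.334, 0.108], [0.434, 0.294, 0.108]]
rackbase sc [[0.397, 0.342, 0.004], [0.447, 0.222, 0.004], [0.56, 0.268, 0.004]]
stand base [[0.481, 0.133, 0.01], [0.479, -0.015, 0.01], [0.643, -0.022, 0.01]]
stand side [[0.65, 0.155, 0.01]]
gasket top [[0.566, 0.105, 0.092], [0.565, 0.017, 0.092], [0.624, 0.097, 0.092], [0.624, 0.007, 0.092]]
```

```bash
python3 -m creep '[[[-0.3,-4.4,-2.47,0,0,0,0],[-0.3,-4.4,-2.47,0,0,0,0],[-0.3,-4.4,-2.47,0,0,0,0],[-0.3,-4.4,-2.47,0,0,0,0],[-0.3,-4.4,-2.47,0,0,0,0],[-0.3,-4.4,-2.47,0,0,0,0],[-0.3,-4.4,-2.47,0,0,0,0],[-0.3,-4.4,-2.47,0,0,0,0],[-0.3,-4.4,-2.47,0,0,0,0],[-0.3,0,0,0,0,0,-0.18],[-0.3,0,0,0,0,0,-0.18],[-0.3,0,0,0,0,0,-0.18]]]' 40
python3 - <<'E'
from h import *
s=bot.observe();print(s['position'],s['tool_rot'],s['grip_width'],s['qpos'].round(2))
f=grab('wrist');cv2.imwrite('pics/w1.png',cv2.resize(f['image'],(800,600)));np.save('w1.npy',f,allow_pickle=True);print(f['T'].round(3).tolist(),f['f'],f['cx'],f['cy'],f['k1'])
E
```

```text
clock: 1.65
position: [0.4764, 0.3032, 0.4045]
tool_rot: [-3.141, -0.0, -2.823]
force: [0.6, 0.3, -0.4]
grip_width: 0.03
finger_force: 0.0
[0.47644489 0.30320422 0.40453181] [-3.14148989e+00 -3.43926485e-04 -2.82275512e+00] 0.029957317169009113 [-0.62  0.43 -0.07  1.76  0.03  0.96  1.19]
[[-0.313, 0.912, 0.266, 0.408], [0.95, 0.3, 0.088, 0.281], [0.0, 0.281, -0.96, 0.374], [0.0, 0.0, 0.0, 1.0]] 304.6840497731641 280.38674900962695 203.72659309067973 -0.05293481895299326
```

View pics/w1.png

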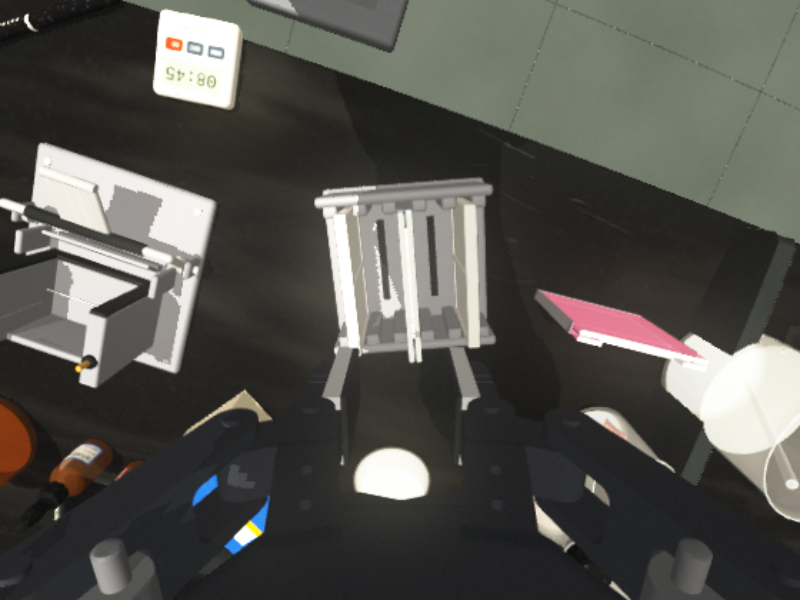

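The wrist view shows the rack at (405,265) px, the cassette in its middle slot with its top edge from (405,210) to (415,360), and the stand at (110,260) with its gasket strips facing up-left. I need a close crop to decide the notch side.

```bash
python3 - <<'E'
from h import *
f=np.load('w1.npy',allow_pickle=True).item()
cv2.imwrite('pics/c3.png',cv2.resize(f['image'][120:260,215:355],None,fx=4.28,fy=4.28,interpolation=cv2.INTER_CUBIC))
E
```

```text
(no output)
```

View pics/c3.png

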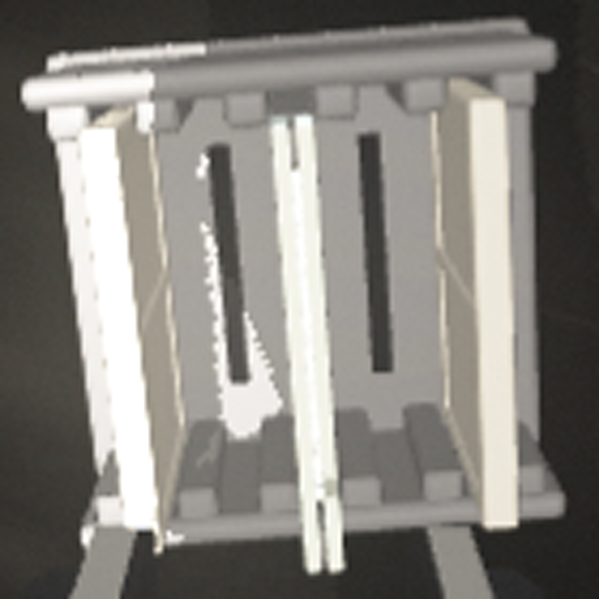

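```bash
python3 - <<'E'
from h import *
f=np.load('w1.npy',allow_pickle=True).item()
im=cv2.resize(f['image'][120:260,215:355],None,fx=4.28,fy=4.28,interpolation=cv2.INTER_CUBIC).astype(int)
g=im.min(2)
for y in range(120,575,18):
    x0=int(272+(y-120)*0.08)-20
    print(y,x0,' '.join(f'{v:3d}' for v in g[y,x0:x0+84:4]))
E
```

```text
120 252 141 138 132 126 138 170 184 190 188 140 136 220 252 253 249 190 135 140 141 136 136
138 253 154 155 155 154 168 209 240 236 230 199 162 213 234 235 237 198 159 151 154 153 153
156 254 156 156 155 153 156 211 240 235 238 203 156 198 238 234 232 214 159 153 152 153 154
174 256 156 155 154 155 174 227 236 235 235 250 255 243 234 234 240 196 144 153 154 154 155
192 257 157 156 157 155 167 206 239 235 237 245 255 243 235 235 238 190 157 154 154 155 155
210 259 158 157 156 156 156 223 238 234 241 253 254 242 234 236 226 187 154 154 156 156 155
228 260 155 156 155 155 171 225 234 234 235 244 254 242 233 235 228 188 148 155 154 154 153
246 262 155 157 157 155 171 214 239 234 237 249 254 240 234 234 234 163 152 153 155 153 152
264 263 157 157 157 154 159 218 238 234 239 250 253 242 233 235 223 165 154 154 156 153 155
282 264 154 157 158 158 167 222 234 235 236 247 254 241 233 236 227 189 149 155 153 153 154
300 266 156 156 156 154 168 210 240 234 235 244 255 238 234 235 238 169 150 155 155 153 153
318 267 156 157 156 155 155 213 239 234 237 248 255 246 232 234 226 165 153 154 153 153 
[... 591 characters left out ...]
 233 234 241 243 236 233 240 188 110 105 108 108 109 106
462 279 112 111 109 107 130 198 241 233 239 254 253 234 233 231 183 113 102 107 108 108 109
480 280 110 110 112 104 112 205 239 233 231 247 251 212 184 188 172 100 127 134 136 136 137
498 282 152 152 149 142 156 215 235 233 232 229 224 215 223 223 161 128 145 151 150 148 147
516 283 146 146 145 145 160 204 239 235 211 130 139 235 232 233 216 163 149 152 154 154 153
534 285 122 120 113 114 133 225 235 234 218 168 193 235 234 240 184  54  65  59  58  57  52
552 286  52  51  51  54  95 199 234 232 232 157 164 219 236 244 153  49  39  43  44  45  41
570 288  52  52  50  46  70 165 215 193 128  62 112 192 173 139  74  42  42  41  38  40  41
```

```bash
python3 - <<'E'
from h import *
f=np.load('w1.npy',allow_pickle=True).item()
P=plane(f,np.array([(291.5,118),(325.5,572),(293,138),(322.5,534)])/4.28+[215,120]-0.4,.108);print(P.round(4).tolist())
for i in(0,2):
    d=P[i]-P[i+1];print(np.hypot(*d[:2]),np.degrees(np.arctan2(d[1],d[0])),P[i:i+2].mean(0))
B=plane(f,np.array([(41,147),(214,206),(178,370)])*.7,.01);print('base',B.round(4).tolist(),[np.linalg.norm(B[i]-B[i+1]) for i in(0,1)],[np.degrees(np.arctan2(*(B[i+1]-B[i])[1::-1])) for i in(0,1)])
E
```

```text
[[0.4329, 0.2914, 0.108], [0.5257, 0.3302, 0.108], [0.4366, 0.2929, 0.108], [0.5171, 0.3266, 0.108]]
0.10052510644010057 -157.3116242495917 [0.47929453 0.31077211 0.108     ]
0.08724130933175334 -157.3352607429096 [0.4768928  0.30974731 0.108     ]
base [[0.4842, -0.0075, 0.01], [0.4876, 0.1437, 0.01], [0.6473, 0.1408, 0.01]] [np.float64(0.1511836932602939), np.float64(0.1597269556869611)] [np.float64(88.70151899926215), np.float64(-1.0470699904983656)]
```

The right-hand strip (toward world +y) has the ear step at row 480 while the left one is uniform, so the notched plate faces the +y side, at a heading of about 113°. The top edge measures 100.5 mm, as it should.

```bash
python3 -m creep '[[[-0.3,0,0,0,0,0,-0.077],[-0.3,-0.56,0.59,2,0,0,0],[-0.3,0,0,3,0,0,0],[-0.3,0,0,3,0,0,0],[-0.3,0,0,0,0,0,0]]]'
python3 - <<'E'
from h import *
f=grab('wrist');np.save('w2.npy',f,allow_pickle=True)
s=bot.observe();Ti=np.linalg.inv(T_tool(s));print(s['position'],s['tool_rot'])
cv2.imwrite('pics/w2.png',cv2.resize(f['image'],(800,600)))
E
```

```text
clock: 2.33
position: [0.4787, 0.3109, 0.3222]
tool_rot: [-3.14, -0.004, -2.754]
force: [0.6, 0.0, 1.0]
grip_width: 0.0295
finger_force: 0.0
[0.47916955 0.31110207 0.32383334] [-3.14104267e+00 -2.02450181e-03 -2.75315250e+00]
```

View pics/w2.png

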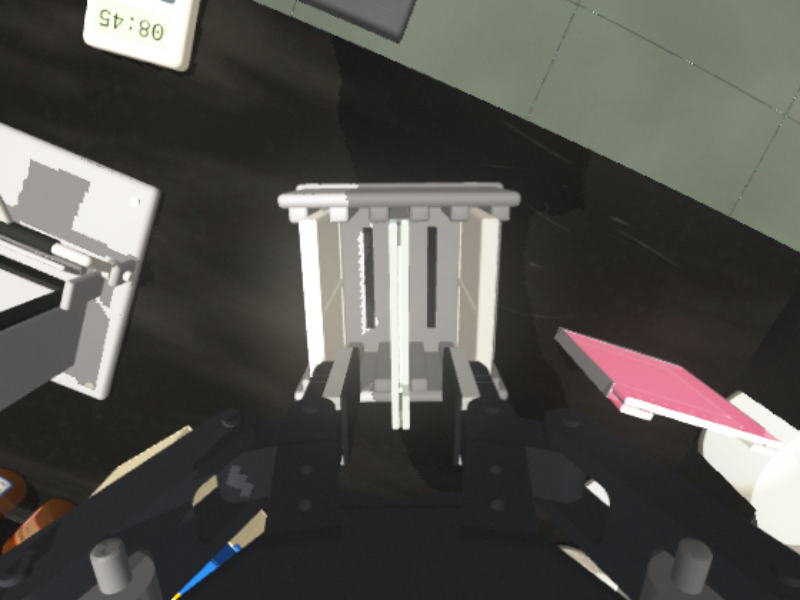

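The cassette (about 400 px across, upright in the picture) sits midway between the fingers, and the dams are clear of the finger backs. I'll go down and grip.

```bash
python3 - <<'E'
from h import *
f=np.load('w2.npy',allow_pickle=True).item()
P=plane(f,np.array([(399,222),(400.5,428)])*.7,.108);print(P.round(4).tolist(),P.mean(0),np.linalg.norm(P[0]-P[1]),np.degrees(np.arctan2(*(P[1]-P[0])[1::-1])))
E
python3 -m creep '[[[-0.3,0,0,2,0,0,0],[-0.3,0,0,2,0,0,0],[-0.3,0,0,2,0,0,0],[-0.3,0,0,1.3,0,0,0],[-0.3,0,0,0,0,0,0],[-1,0,0,0,0,0,0],[-1,0,0,0,0,0,0],[-1,0,0,0,0,0,0],[-1,0,0,0,0,0,0]]]' 40
```

```text
[[0.4333, 0.2918, 0.108], [0.5252, 0.33, 0.108]] [0.47926644 0.31086454 0.108     ] 0.09951353694630889 22.55951376663279
clock: 3.5
position: [0.4796, 0.3111, 0.2527]
tool_rot: [3.141, 0.001, -2.751]
force: [-0.2, -0.7, 8.3]
grip_width: 0.0076
finger_force: 41.1
```

```bash
python3 -m creep '[[[-1,0,0,-1,0,0,0],[-1,0,0,-2,0,0,0],[-1,0,0,-2,0,0,0],[-1,0,0,-2,0,0,0],[-1,0,0,-2,0,0,0],[-1,0,0,-2,0,0,0],[-1,0,0,-2,0,0,0],[-1,0,0,0,0,0,0]]]'
python3 - <<'E'
from h import *
a=grab('scene');b=grab('side');w=grab('wrist');s=bot.observe()
np.save('l.npy',[a,b,w,s],allow_pickle=True)
i1=cv2.resize(a['image'][120:310,185:400],(400,353));i2=cv2.resize(b['image'][120:290,235:400],(400,412));i3=w['image'][120:380,120:440]
c=np.zeros((600,800,3),np.uint8);c[:353,:400]=i1;c[:412,400:]=i2;k=cv2.resize(i3,(300,244));c[356:600,:300]=k
cv2.imwrite('pics/l.png',c)
E
```

```text
clock: 4.5
position: [0.4795, 0.3109, 0.3834]
tool_rot: [3.141, 0.003, -2.752]
force: [-0.2, -0.1, -1.5]
grip_width: 0.0077
finger_force: 39.6
```

View pics/l.png

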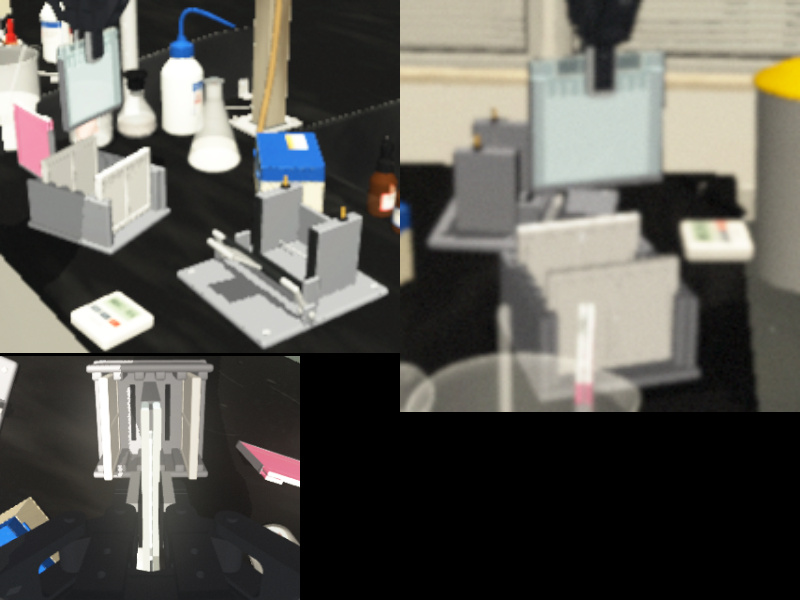

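```bash
python3 - <<'E'
from h import *
a,b,w,s=np.load('l.npy',allow_pickle=True);Ti=np.linalg.inv(T_tool(s))
tool=lambda P:(P@Ti[:3,:3].T+Ti[:3,3])*1000
for n,f in(('side',b),('scene',a)):
    Q=tool(cloud(f));m=(abs(Q[...,1])<15)&(abs(Q[...,0])<60)&(Q[...,2]>135)&(Q[...,2]<260)
    print(n,m.sum())
    for z0 in range(140,256,6):
        r=[]
        for x0 in range(-54,54,9):
            k=m&(Q[...,0]>=x0)&(Q[...,0]<x0+9)&(Q[...,2]>=z0)&(Q[...,2]<z0+6)
            r.append(f"{np.median(Q[...,1][k]):6.1f}" if k.sum() else '   .  ')
        print(z0,*r)
# stand depth: base & gasket
a0=np.load('scene.npy',allow_pickle=True).item();b0=np.load('side.npy',allow_pickle=True).item()
for n,f in(('sc',a0),('sd',b0)):
    P=cloud(f);box=(P[...,0]>.45)&(P[...,0]<.68)&(P[...,1]>-.05)&(P[...,1]<.17)
    top=box&(abs(P[...,2]-.092)<.003);T=P[top]
    print(n,top.sum(),len(T) and (np.percentile(T,[3,50,97],axis=0).round(4).tolist()))
    bl=P[box&(f['image'].max(2)<45)&(P[...,2]>.05)&(P[...,2]<.089)];print('gasket',len(bl),len(bl) and np.percentile(bl,[10,50,90],axis=0).round(4).tolist())
E
```

```text
side 3008
140    2.4    1.3    1.1   -1.2    1.2   11.3   10.5    0.1   -2.1    0.5    1.9    4.4
146    3.7    4.5    0.8    0.1    0.1   13.0   11.2   -1.0   -0.5    3.5    4.6    4.8
152    5.3    4.0    3.0    1.1    4.2   11.9   11.3    1.4    0.1    3.8    4.6    5.1
158    4.5    4.3    5.0    4.5    8.4   11.1   12.9    4.2    4.3    4.5    3.7    4.4
164    5.0    4.0    5.2    4.3    6.8   13.5   11.8    5.2    4.1    4.8    4.2    4.5
170    3.1    4.5    4.1    4.5    4.1   10.1    8.5    5.2    4.7    4.4    4.3    3.9
176    4.3    4.7    4.5    4.7    4.5    3.6    4.8    4.1    4.3    4.5    4.8    4.6
182    4.3    5.0    4.3    4.0    4.4    3.8    4.3    4.3    4.4    3.8    3.6    3.9
188    3.4    4.5    4.5    3.7    4.4    4.3    4.2    4.2    3.8    4.0    3.7    4.1
194    3.3    4.2    4.3    4.4    3.3    4.1    4.1    4.0    3.7    4.2    4.0    4.3
200    3.2    4.9    4.0    3.7    4.2    4.3    3.6    3.6    4.0    4.3    3.7    3.5
206    3.3    4.6    4.6    4.2    4.4    4.0    4.8    4.4    4.7    4.4    4.1    3.7
212    4.0    4.0    4.2    5.2   
[... 2087 characters left out ...]
8
236   -4.0   -4.4   -4.0   -3.9   -5.4   -4.7   -4.3   -3.9   -4.9   -4.7   -4.5   -1.0
242    .      .      .      .      .     -2.7    .     -4.0    .      .     -3.5    .  
248    .      .      .      .      .      .      .      .      .      .      .      .  
254    .      .      .      .      .      .      .      .      .      .      .      .  
sc 250 [[0.5679, 0.01, 0.0894], [0.5947, 0.0213, 0.0916], [0.6252, 0.1125, 0.0946]]
gasket 141 [[0.5648, 0.0134, 0.0529], [0.5667, 0.1011, 0.0694], [0.5685, 0.1106, 0.0853]]
sd 120 [[0.5715, 0.0142, 0.0891], [0.6014, 0.1055, 0.0906], [0.6276, 0.116, 0.0944]]
gasket 1 [[0.5296, 0.0939, 0.0503], [0.5296, 0.0939, 0.0503], [0.5296, 0.0939, 0.0503]]
```

Depth confirms that the notch is on the tool +y side: the notch area is recessed about 4.5 mm in the side view and flat in the scene view. The cassette is upright and centred in the grip within 0.3 mm. Next I'll fit the stand.

```bash
python3 - <<'E'
from h import *
a,b,w,s=np.load('l.npy',allow_pickle=True);Ti=np.linalg.inv(T_tool(s))
for f in(a,b):
    Q=(cloud(f)@Ti[:3,:3].T+Ti[:3,3])*1000
    m=(abs(Q[...,1])<6)&(abs(Q[...,0])<70)&(Q[...,2]>180)&(Q[...,2]<230);x=Q[...,0][m];print('cass x',np.percentile(x,[0.5,2,98,99.5]).round(1))
    m=(abs(Q[...,1])<7)&(abs(Q[...,0])<40)&(Q[...,2]>200)&(Q[...,2]<270);print('bottom',np.percentile(Q[...,2][m],[97,99.5]).round(1))
fr=[np.load('scene.npy',allow_pickle=True).item(),a]
G=[]
for f in fr:
    P=cloud(f);m=(abs(P[...,0]-.567)<.008)&(P[...,1]>0)&(P[...,1]<.13)&(P[...,2]>.048)&(P[...,2]<.09)&(f['image'].max(2)<60);G.append(P[m])
G=np.vstack(G);A=np.c_[np.ones(len(G)),G[:,1]-.0625]
for _ in range(4):
    c=np.linalg.lstsq(A,G[:,0],rcond=None)[0];r=G[:,0]-A@c;k=abs(r)<.003;G,A=G[k],A[k]
print('gasket x at y.0625',c,'yaw deg',-np.degrees(c[1]),len(G),r.std());lo=G[G[:,1]<.06,1];hi=G[G[:,1]>.06,1]
print(len(lo),np.percentile(lo,[2,50,98]).round(4),len(hi),np.percentile(hi,[2,50,98]).round(4))
for f in fr+[b]:
    P=cloud(f);m=(abs(P[...,2]-.010)<.003)&(P[...,0]>.44)&(P[...,0]<.70)&(P[...,1]>-.06)&(P[...,1]<.18)&(f['image'].max(2)>110)
    B=P[m][:,:2].astype(np.float32);print(cv2.minAreaRect(B))
    m=(abs(P[...,2]-.085)<.012)&(P[...,0]>.573)&(P[...,0]<.63)&(P[...,1]>-.02)&(P[...,1]<.14);y=P[m][:,1];print('wall y',np.percentile(y,[1,99]).round(4),np.histogram(y,np.arange(-.01,.14,.005))[0])
E
```

```text
cass x [-50.9 -49.2  50.2  51. ]
bottom [240.8 242.1]
cass x [-52.5 -52.   46.7  48.1]
bottom [242.6 243.9]
gasket x at y.0625 [0.56701615 0.02358686] yaw deg -1.351427758727383 309 0.0008925797872710727
161 [0.0117 0.0156 0.0217] 148 [0.1013 0.1062 0.1133]
((0.5656259059906006, 0.061450377106666565), (0.1586473137140274, 0.17017830908298492), 89.02733612060547)
wall y [0.0083 0.113 ] [  0   0   0  67 157  37  23   0   0   0   0   0   0   0   0   0   0   0
   0   0   0  37 161  28  18   0   0   0   0   0]
((0.5658761262893677, 0.061190053820610046), (0.1573849618434906, 0.1706148386001587), 89.02044677734375)
wall y [0.0081 0.1121] [  0   0   0  74 155  35  21   0   0   0   0   0   0   0   0   0   0   0
   0   0   0  31 170  31  15   0   0   0   0   0]
((0.566832423210144, 0.07191909849643707), (0.19931025803089142, 0.12732359766960144), 18.97286605834961)
wall y [0.0145 0.1191] [  0   0   0   0   5  14  83  85   2   0   0   0   0   0   0   0   0   0
   0   0   0   0   9  15  96 103   2   0   0   0]
```

```bash
python3 -m creep '[[[-1,0.3,-3,0,0,0,0],[-1,0.3,-4.6,0,0,0,0],[-1,0.3,-4.6,0,0,0,0],[-1,0.3,-4.6,0,0,0,0],[-1,0.3,-4.6,0,0,0,0],[-1,0.3,-4.6,0,0,0,0],[-1,0,0,0,0,0,0.1803],[-1,0,0,0,0,0,0.1803],[-1,0,0,0,0,0,0.1803],[-1,0,0,0,0,0,0.1803],[-1,0,0,0,0,0,0.1803],[-1,0,0,0,0,0,0.1803]]]'
python3 -m creep '[[[-1,0,0,0,0,0,0.1803],[-1,0,0,0,0,0,0.1803],[-1,0,0,0,0,0,0.1803],[-1,0,0,0,0,0,0.1803],[-1,0,0,0,0,0,0.1803],[-1,0,0,0,0,0,0]]]'
python3 - <<'E'
from h import *
w=grab('wrist');s=bot.observe();np.save('w3.npy',[w,s],allow_pickle=True);print(s['position'],s['tool_rot'],s['qpos'].round(2))
cv2.imwrite('pics/w3.png',cv2.resize(w['image'],(800,600)))
E
```

```text
clock: 6.15
position: [0.5614, 0.0636, 0.3809]
tool_rot: [-3.14, -0.001, 2.444]
force: [-0.2, -0.2, -2.2]
grip_width: 0.008
finger_force: 40.0
clock: 6.9
position: [0.5614, 0.0639, 0.381]
tool_rot: [-3.14, 0.001, 1.55]
force: [-0.3, -0.3, -1.1]
grip_width: 0.0075
finger_force: 40.0
[0.56144402 0.06385831 0.38110005] [-3.14063293e+00  7.33541704e-04  1.55285869e+00] [-0.55  0.49  0.46  1.8  -0.27  0.91  0.02]
```

View pics/w3.png

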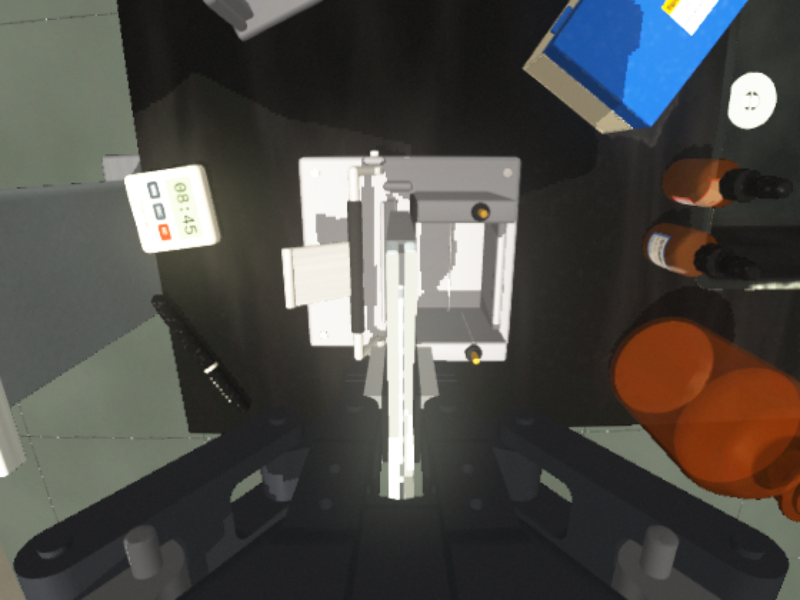

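The wrist view shows the stand under the cassette: base top edge at row 157, columns 300 to 520. The pins are at (480,212) and (474,353), the far wall starts at column 412, and the open clamp lies on the left with its tab at about (287,277).

```bash
python3 - <<'E'
from h import *
w,s=np.load('w3.npy',allow_pickle=True);P=cloud(w);T=T_tool(s)
m=(abs(P[...,2]-.092)<.004)&(P[...,0]>.5)&(P[...,0]<.66)&(P[...,1]>-.03)&(P[...,1]<.15)
v,u=np.nonzero(m);Q=P[m]
for nm,k in(('far',Q[:,1]<.04),('near',Q[:,1]>.08)):
    q=Q[k];print(nm,len(q),np.percentile(q,[1,50,99],axis=0).round(4).tolist() if len(q) else '')
hsv=cv2.cvtColor(w['image'],cv2.COLOR_BGR2HSV)
mk=((hsv[...,0]>10)&(hsv[...,0]<30)&(hsv[...,1]>120)&(hsv[...,2]>100)).astype(np.uint8)
for c in cv2.findContours(mk,0,1)[0]:
    if cv2.contourArea(c)<3: continue
    x,y,ww,hh=cv2.boundingRect(c)
    if 300<x<360 and 130<y<260:
        mm=np.zeros(mk.shape,bool);mm[y:y+hh,x:x+ww]=True;mm&=mk>0;p=P[mm];print('pin',x,y,ww,hh,np.median(p,0).round(4),p[np.argmax(p[:,2])].round(4))
m=(abs(P[...,2]-.010)<.003)&(P[...,0]>.44)&(P[...,0]<.68)&(P[...,1]>-.06)&(P[...,1]<.18)&(w['image'].max(2)>70)
print('base',cv2.minAreaRect(P[m][:,:2].astype(np.float32)), np.percentile(P[m],[.5,99.5],axis=0).round(4).tolist())
C=plane(w,np.array([(300.5,157.5),(519.5,157),(506,360)])*.7,.01);print(C.round(4).tolist())
E
```

```text
far 775 [[0.5712, 0.0113, 0.0886], [0.6013, 0.0203, 0.0919], [0.6275, 0.0255, 0.0956]]
near 1151 [[0.5687, 0.1014, 0.0898], [0.5972, 0.1087, 0.0919], [0.6285, 0.1153, 0.0956]]
pin 330 246 6 9 [0.6058 0.0189 0.1031] [0.6065 0.0189 0.1066]
pin 335 146 7 7 [0.6075 0.108  0.104 ] [0.6073 0.109  0.1062]
base ((0.5670537948608398, 0.06420470774173737), (0.15300601720809937, 0.1699027568101883), 88.85711669921875) [[0.483, -0.0096, 0.0076], [0.6512, 0.1412, 0.012]]
[[0.4867, 0.142, 0.01], [0.6516, 0.1389, 0.01], [0.6488, -0.0279, 0.01]]
```

```bash
python3 -m creep '[[[-1,0,0,2,0,0,0.005],[-1,0,0,2,0,0,0],[-1,0,0,2,0,0,0],[-1,0,0,2,0,0,0],[-1,0,0,1.2,0,0,0],[-1,0,0,0,0,0,0]]]'
python3 - <<'E'
from h import *
a=grab('scene');b=grab('side');w=grab('wrist');s=bot.observe();print(s['position'],s['tool_rot'],s['force'])
Ti=np.linalg.inv(T_tool(s))
P=cloud(a);m=(abs(P[...,0]-.565)<.013)&(P[...,1]>-.02)&(P[...,1]<.14)&(P[...,2]>.055)&(P[...,2]<.12)
Q=P[m]
for lo,hi in((.007,.0115),(.017,.025),(.03,.055),(.07,.095),(.098,.107),(.116,.125)):
    k=(Q[:,1]>lo)&(Q[:,1]<hi);print(lo,k.sum(),np.percentile(Q[k,0],[5,25,50,75,95]).round(4) if k.sum() else '')
np.save('p.npy',[a,b,w,s],allow_pickle=True)
i1=cv2.resize(a['image'][150:310,270:410],(420,480),interpolation=2);i2=cv2.resize(w['image'][90:270,180:380],(380,342),interpolation=2)
c=np.zeros((480,800,3),np.uint8);c[:,:420]=i1;c[:342,420:]=i2;cv2.imwrite('pics/p.png',c)
E
```

```text
clock: 7.7
position: [0.5615, 0.0635, 0.2891]
tool_rot: [-3.14, 0.0, 1.545]
force: [-0.4, -0.3, -2.0]
grip_width: 0.0074
finger_force: 40.0
[0.56180395 0.0635364  0.29036719] [ 3.14073894e+00 -2.28119405e-04  1.54408827e+00] [ 0.85549207 -0.63145338 -1.78770785]
0.007 64 [0.5577 0.5687 0.5714 0.5744 0.5774]
0.017 103 [0.5533 0.5542 0.555  0.5556 0.5685]
0.03 269 [0.554  0.5549 0.5554 0.556  0.5567]
0.07 220 [0.5548 0.5556 0.5562 0.5569 0.5578]
0.098 83 [0.5555 0.5562 0.5569 0.5574 0.5581]
0.116 0
```

View pics/p.png

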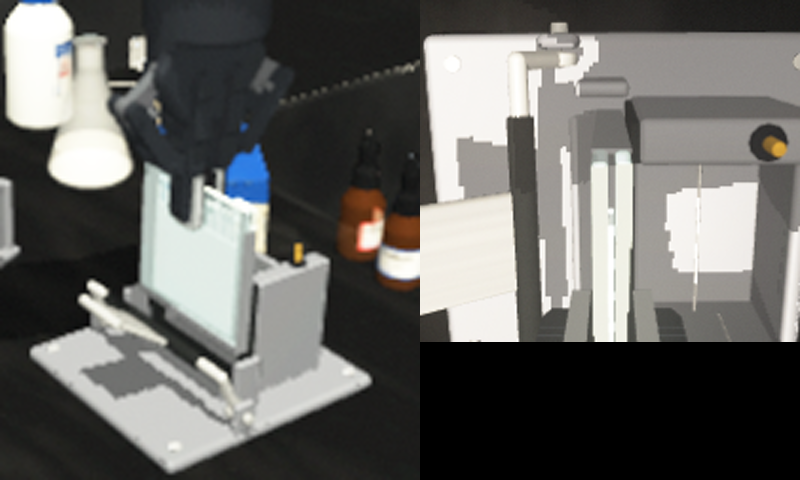

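The cassette hovers upright in line with the bay, just in front of the gasket walls (right panel, plate at column 632 against the wall at 637). In scene depth the gap is about 2.7 mm, so I'll shift 1.7 mm toward the gasket and lower.

```bash
python3 -m creep '[[[-1,0,0.17,0,0,0,0],[-1,0,0,0.8,0,0,0],[-1,0,0,0.8,0,0,0],[-1,0,0,0.4,0,0,0],[-1,0,0,0.3,0,0,0],[-1,0,0,0,0,0,0]]]'
```

```text
clock: 8.6
position: [0.5633, 0.0635, 0.2665]
tool_rot: [-3.141, 0.0, 1.543]
force: [-0.0, 0.1, -1.0]
grip_width: 0.0076
finger_force: 40.0
```

```bash
python3 -m creep '[[[-1,0,0,0.3,0,0,0],[-1,0,0,0.3,0,0,0],[-1,0,0,0.25,0,0,0],[-1,0,0,0.1,0,0,0],[-1,0,0,0,0,0,0],[-1,0,0,0,0,0,0]]]'
python3 - <<'E'
from h import *
a=grab('scene');w=grab('wrist');s=bot.observe();print(s['position'],s['tool_rot'],s['force'])
for n,f in(('sc',a),('w',w)):
    P=cloud(f);m=(abs(P[...,0]-.565)<.013)&(P[...,1]>-.02)&(P[...,1]<.14)&(P[...,2]>.055)&(P[...,2]<.085);Q=P[m]
    k=(Q[:,1]>.03)&(Q[:,1]<.095);print(n,np.median(Q[k,0]),len(Q[k]))
    m=(P[...,0]>.55)&(P[...,0]<.575)&(P[...,1]>-.02)&(P[...,1]<.14)&(P[...,2]>.103);z=P[m];print(len(z),np.percentile(z,[2,98],axis=0).round(4).tolist())
E
```

```text
clock: 9.35
position: [0.5633, 0.0635, 0.2572]
tool_rot: [-3.142, 0.0, 1.543]
force: [0.3, 0.5, -1.6]
grip_width: 0.0076
finger_force: 40.0
[0.56327712 0.06350715 0.2572274 ] [-3.14154413e+00  3.56472866e-05  1.54339729e+00] [-0.67815136 -0.81974412 -2.46095426]
sc 0.5579867501811651 277
2744 [[0.5504, -0.0023, 0.107], [0.5741, 0.0597, 0.4814]]
w 0.5628941063852886 47
16003 [[0.5505, 0.049, 0.1078], [0.5744, 0.1091, 0.1855]]
```

```bash
python3 -m creep '[[[-1,0,0,0.1,0,0,0],[-1,0,0,0.1,0,0,0],[-1,0,0,0.1,0,0,0],[-1,0,0,0,0,0,0]]]'
```

```text
clock: 9.95
position: [0.5633, 0.0636, 0.2547]
tool_rot: [3.141, -0.0, 1.544]
force: [-5.2, 1.0, 11.0]
grip_width: 0.0076
finger_force: 41.7
```

```bash
python3 -m creep '[[[-1,0,0.1,-0.05,0,0,0],[-1,0,0,0,0,0,0],[-0.7,0,0,0,0,0,0],[-0.7,0,0,0,0,0,0],[-0.4,0,0,0,0,0,0],[-0.4,0,0,0,0,0,0],[-0.4,0,0,0,0,0,0]]]' 20
python3 - <<'E'
from h import *
a=grab('scene')
P=cloud(a);m=(abs(P[...,0]-.565)<.02)&(P[...,1]>.02)&(P[...,1]<.05)&(P[...,2]>.04)&(P[...,2]<.115);Q=P[m]
for z in(.05,.06,.07,.08,.09,.1):
    k=abs(Q[:,2]-z)<.005;print(z,k.sum(),np.median(Q[k,0]) if k.sum() else '')
E
```

```text
clock: 10.82
position: [0.5643, 0.0635, 0.2547]
tool_rot: [3.142, 0.0, 1.543]
force: [-0.2, -0.1, 0.6]
grip_width: 0.0256
finger_force: 0.0
0.05 50 0.5575124400824604
0.06 47 0.5576276250995069
0.07 48 0.5576196580529028
0.08 52 0.5578342080070919
0.09 54 0.5580857873572829
0.1 53 0.5580423103667548
```

The cassette stands free, flat within about 0.7 mm over 50 mm. I'll retreat up and back, then look at the tab.

```bash
python3 -m creep '[[[-0.4,0,0,-1,0,0,0],[-0.4,0,0,-2.5,0,0,0],[-0.4,0,0,-2.75,0,0,0],[-0.4,0,0,-2.75,0,0,0],[-1,0,-2.9,0,0,0,0],[-1,0,-2.9,0,0,0,0],[-1,0,-2.9,0,0,0,0],[-1,0,-3.0,0,0,0,0],[-1,0,0,0,0,0,0]]]'
python3 - <<'E'
from h import *
w=grab('wrist');a=grab('scene');s=bot.observe();print(s['position'],s['tool_rot'],s['grip_width'])
for n,f in(('w',w),('sc',a)):
    P=cloud(f);m=(P[...,0]>.47)&(P[...,0]<.53)&(P[...,1]>.02)&(P[...,1]<.11)&(P[...,2]>.055)&(P[...,2]<.085);Q=P[m]
    print(n,len(Q),np.percentile(Q,[1,50,99],axis=0).round(4).tolist() if len(Q) else '')
i1=cv2.resize(a['image'][150:310,270:410],(420,480),interpolation=2);i2=cv2.resize(w['image'],(380,285),interpolation=2)
c=np.zeros((480,800,3),np.uint8);c[:,:420]=i1;c[:285,420:]=i2;cv2.imwrite('pics/q.png',c)
E
```

```text
clock: 12.0
position: [0.446, 0.0667, 0.3454]
tool_rot: [-3.141, -0.001, 1.544]
force: [0.4, 0.1, -0.0]
grip_width: -0.0
finger_force: 0.0
[0.44771054 0.06683729 0.34536226] [ 3.14038030e+00 -5.95527944e-04  1.54370041e+00] -0.00019582746530290686
w 1624 [[0.4836, 0.046, 0.0553], [0.4993, 0.0664, 0.0681], [0.5184, 0.0851, 0.0783]]
sc 125 [[0.4827, 0.0434, 0.0554], [0.4883, 0.0575, 0.0724], [0.5172, 0.0839, 0.0781]]
```

View pics/q.png

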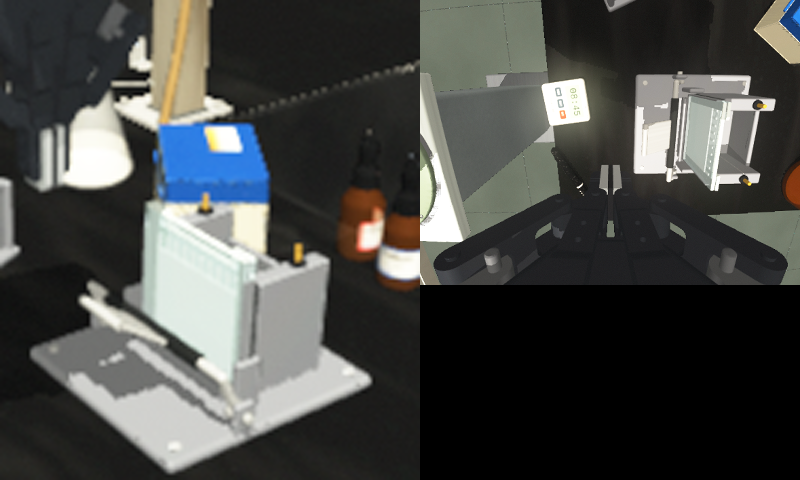

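The cassette stands upright in the bay, and the tab's top edge measures x = 0.483, y = 0.066, z ≈ 0.07, as expected. I'll lower the closed fingers behind it and begin pushing.

```bash
python3 -m creep '[[[-1,0,0,4,0,0,0],[-1,0,0,4,0,0,0],[-1,0,0,3.3,0,0,0],[-1,0,0,0,0,0,0],[-1,0,1,0,0,0,0],[-1,0,1,0,0,0,0],[-1,0,1,-0.2,0,0,0],[-1,0,1,-0.3,0,0,0],[-1,0,0,0,0,0,0]]]'
```

```text
clock: 13.22
position: [0.4883, 0.0657, 0.2375]
tool_rot: [3.14, -0.0, 1.544]
force: [0.3, 0.2, -0.1]
grip_width: 0.0003
finger_force: 0.0
```

```bash
python3 -m creep '[[[-1,0,0.8,-0.3,0,0,0],[-1,0,0.8,-0.3,0,0,0],[-1,0,0.8,-0.2,0,0,0],[-1,0,0.6,-0.2,0,0,0]]]'
python3 - <<'E'
from h import *
a=grab('scene');s=bot.observe();print(s['position'],s['force'])
P=cloud(a);m=(P[...,0]>.47)&(P[...,0]<.556)&(P[...,1]>.03)&(P[...,1]<.10)&(P[...,2]>.06)&(P[...,2]<.12);Q=P[m]
print(len(Q),np.percentile(Q,[1,10,50,90,99],axis=0).round(4).tolist())
cv2.imwrite('pics/r.png',cv2.resize(a['image'][150:310,270:410],(525,600),interpolation=2))
E
```

```text
clock: 13.72
position: [0.5179, 0.0648, 0.2468]
tool_rot: [3.141, 0.0, 1.543]
force: [-1.5, 0.7, -2.1]
grip_width: 0.0
finger_force: 0.8
[0.5184365  0.06477079 0.24698697] [-0.45257565  1.07928775  0.18006189]
453 [[0.5022, 0.0435, 0.0617], [0.5039, 0.0472, 0.0714], [0.5183, 0.0555, 0.0931], [0.5397, 0.0656, 0.1141], [0.5427, 0.0721, 0.1196]]
```

View pics/r.png

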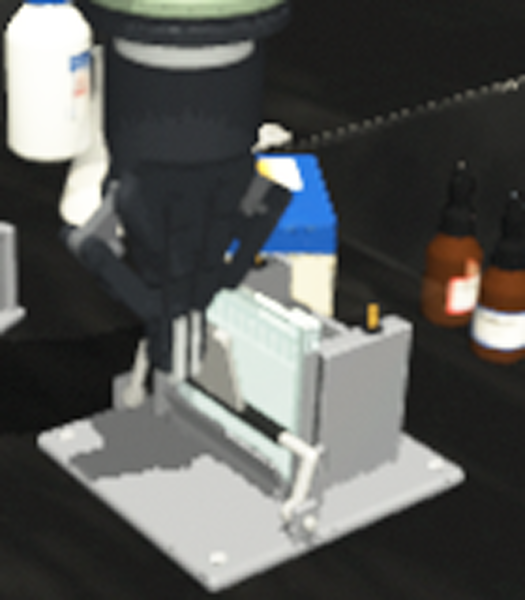

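The clamp is swinging over with the finger behind its tab (px 220,365), and the cassette still stands. About 12 mm remain.

```bash
python3 -m creep '[[[-1,0,0.4,0,0,0,0],[-1,0,0.4,0,0,0,0],[-1,0,0.2,0,0,0,0],[-1,0,0,0,0,0,0]]]'; python3 -m creep '[[[-1,0,0.15,0,0,0,0],[-1,0,0,0,0,0,0]]]'
```

```text
clock: 14.28
position: [0.5274, 0.0645, 0.2467]
tool_rot: [3.141, 0.0, 1.543]
force: [-0.1, -0.2, -0.4]
grip_width: -0.0001
finger_force: 0.0
clock: 14.52
position: [0.5288, 0.0645, 0.2467]
tool_rot: [-3.142, 0.0, 1.543]
force: [-0.2, 0.5, 0.9]
grip_width: -0.0
finger_force: 0.3
```

```bash
python3 -m creep '[[[-1,0,0.15,0,0,0,0],[-1,0,0.15,0,0,0,0]]]'; python3 -m creep '[[[-1,0,0.15,0,0,0,0],[-1,0,0.1,0,0,0,0]]]';python3 -m creep '[[[-1,0,0.1,0,0,0,0],[-1,0,0.1,0,0,0,0]]]'
```

```text
clock: 14.78
position: [0.5307, 0.0644, 0.2465]
tool_rot: [-3.138, -0.0, 1.543]
force: [-15.9, 0.6, 11.9]
grip_width: 0.0003
finger_force: 8.5
clock: 15.02
position: [0.5319, 0.0644, 0.2463]
tool_rot: [-3.134, -0.0, 1.544]
force: [-28.1, 0.8, 22.6]
grip_width: -0.0001
finger_force: 14.8
clock: 15.28
position: [0.5329, 0.0643, 0.2462]
tool_rot: [-3.131, -0.0, 1.544]
force: [-40.5, 2.1, 32.8]
grip_width: 0.0
finger_force: 20.6
```

The bar is firmly seated, with a clear force rise. I'll back away and check.

```bash
python3 -m creep '[[[-1,0,-0.5,0,0,0,0],[-1,0,-1,0,0,0,0],[-1,0,-3,0,0,0,0],[-1,0,-3,0,0,0,0],[-1,0,-1,-4,0,0,0],[-1,0,0,-5,0,0,0],[-1,0,0,0,0,0,0],[-1,0,0,0,0,0,0]]]'
python3 - <<'E'
from h import *
a=grab('scene');w=grab('wrist');s=bot.observe();print(s['position'],s['force'])
P=cloud(a);m=(abs(P[...,0]-.565)<.02)&(P[...,1]>.018)&(P[...,1]<.04)&(P[...,2]>.04)&(P[...,2]<.115);Q=P[m]
for z in(.05,.07,.09,.1):
    k=abs(Q[:,2]-z)<.005;print(z,k.sum(),np.median(Q[k,0]) if k.sum() else '')
for n,f in(('w',w),('sc',a)):
    P=cloud(f);m=(P[...,0]>.515)&(P[...,0]<.555)&(P[...,1]>.045)&(P[...,1]<.085)&(P[...,2]>.088)&(P[...,2]<.12);Q=P[m];print(n,'tab',len(Q),np.percentile(Q,[2,50,98],axis=0).round(4).tolist() if len(Q) else '')
P=cloud(w);m=(P[...,0]>.55)&(P[...,0]<.58)&(P[...,1]>0)&(P[...,1]<.13)&(abs(P[...,2]-.108)<.006);print('top',np.percentile(P[m],[1,50,99],axis=0).round(4).tolist())
i1=cv2.resize(a['image'][150:310,270:410],(420,480),interpolation=2);i2=cv2.resize(w['image'],(380,285),interpolation=2)
c=np.zeros((480,800,3),np.uint8);c[:,:420]=i1;c[:285,420:]=i2;cv2.imwrite('pics/z.png',c)
E
```

```text
clock: 16.27
position: [0.4511, 0.0668, 0.3366]
tool_rot: [3.141, -0.0, 1.544]
force: [0.3, -0.6, -0.5]
grip_width: 0.0001
finger_force: 0.0
[0.45112462 0.06663033 0.3359565 ] [ 0.75665425 -0.3544039  -0.01139484]
0.05 66 0.5515743655283314
0.07 37 0.5577797943709146
0.09 47 0.5580081651258398
0.1 39 0.5576273662672809
w tab 563 [[0.5424, 0.0461, 0.0885], [0.5448, 0.0658, 0.0989], [0.5485, 0.0839, 0.1009]]
sc tab 84 [[0.5417, 0.0452, 0.0883], [0.5443, 0.0639, 0.0962], [0.5477, 0.0814, 0.1005]]
top [[0.5574, 0.0149, 0.1022], [0.5595, 0.0712, 0.1093], [0.5673, 0.1133, 0.1113]]
```

```bash
python3 -c "
from workcell import bot;print(bot.job_done())"
```

```text
the job is handed in; nothing more can be done
None
```

The job is handed in: the cassette stands in the bay, notched plate on the gasket, with the clamp swung onto it and the arm clear; final depth readings look within tolerance, but the verdict wasn't shown, and I viewed 12 pictures against the limit of 10.

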